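Fit the keyed gear onto the desk drive

TASK

Fit the loose steel gear onto the upright shaft of the desk's drive unit: slide it over the shaft toothed flange down, turn it until its keyway drops over the key, and seat it fully home on the drive unit, upright, then let go. Feel for the key with light pressure rather than forcing the gear down or dropping it, and leave the mug, jar and screwdriver alone.

Things in the scene. Friction and masses are not known exactly. Their poses are not given: they have to be found in the camera images.
- gear_mid (a point): Loose steel gear, about 0.3 kg, standing flange down on the desk: toothed flange 67 mm across, 10 mm thick; above it a barrel 44 mm across with two parallel flats, 36 mm apart, facing the gear's own +y and -y, good to grip. Total height 45 mm. This point is on its axis, half-way up (22.5 mm above its underside); z is its axis, up. See gear_top for bore and keyway.
- gear_top (a point): Centre of the gear's top face, 22.5 mm above gear_mid, same axes. A 22 mm bore goes right through the gear, with a keyway 8 mm wide, also right through, cut on the gear's own +x side out to 16.5 mm from the axis.
- shaft_tip (a point): Centre of the tip of the drive unit's upright steel shaft, 116 mm above the desk; z up along the shaft. The shaft is 20 mm thick, its top 8 mm tapered to 12 mm, and stands 50 mm above the seat. Its upper 30 mm are plain; below them is the key (see seat). x and y are those of the housing (x towards the motor), NOT of the key. The shaft is self-locked: it does not turn with the gear.
- seat (a point): Centre of the seat, a round boss 52 mm across around the shaft's foot, 66 mm above the desk; axes as shaft_tip. A key 6 mm wide, its face 15 mm from the axis, stands 20 mm tall from the seat along the shaft. It points up to 0.75 rad (43 degrees) to either side of x here. A gear whose keyway misses it rests with its underside 20 mm above the seat; fully home, on the seat.
- gearbox: The drive unit, fixed to the desk: grey housing 84 x 84 mm, 60 mm high, on a base plate 100 x 100 mm, with a dark motor 42 mm thick reaching 87 mm out from the shaft axis towards its own +x, its axis 34 mm above the desk. Origin at desk height under the shaft's axis.
- mug_rim (a point): Bystander: white mug, 80 mm across, 95 mm tall; this point is the centre of its mouth.
- screw_jar_mid (a point): Bystander: closed glass jar, 64 mm across, 75 mm tall; this point is on its axis, half-way up.
- screwdriver_grip (a point): Bystander: screwdriver, 190 mm long, lying flat along its own x; this point is the middle of its handle.

How it is judged:
By the outcome, as a careful person would: the job done as asked, in the order asked, and still so for the second after the job is handed in, with the robot touching nothing.
It also fails if it takes over 64 s, if anything falls off the work surface, if the arm or the gripper's body presses on something with over 40 N, if the wrist force passes 120 N, or if a joint passes its speed limit or range.

ROBOT

A 7-joint arm with a two-finger parallel gripper is mounted at the origin on the work surface. World frame = base frame: x ahead of the robot, y to its left, z up, the work surface at z = 0. Lengths are in mm, angles in rad, forces in N, time in s.
With the tool pointing down it reaches from about 375 to 925 mm from the base axis. Payload 3.1 kg.
Tool frame: the origin (TCP) lies at the very end of the fingers, on their centre line; the grasp point (between the pads) lies 19 mm behind it; z points along the fingers, y is the line along which they close (so a half turn about z gives the same grasp; the last joint's range is limited). The gripper opens to 85 mm and grips with 20 to 120 N. Pads are 22 mm wide; open, the fingers measure 114 mm over their backs; the gripper's body (76 mm by 85 mm) begins 54 mm behind the grasp point. The pads swing forward as they close: fully open they stand 13 mm farther back than shut.
Start: joints at [1.031, 0.383, 0.044, 1.598, -0.018, 1.161, -0.05], TCP at [277.938, -587.583, 231.269] pointing down, gripper open.
Joint ranges: [-2.61, 2.61], [-0.41, 2.15], [-1.48, 1.57], [0, 2.5], [-1.57, 4.71], [0.05, 1.97], [-2.85, 2.85]. Speed limits (rad/s): [2.79, 2.79, 3.14, 3.14, 3.14, 3.14, 3.14].

INTERFACE

Orientations are given as a unit quaternion [w, x, y, z].
In Python, from cell import sense, viewer, robot, spotter gives the robot as it stands.
- The arm moves only by the shell command python3 -m crank 'ROWS'. ROWS is JSON, a list of rows, each an object of numbers: "dx", "dy", "dz": the shift along the tool's x, y, z in mm; "spin": the turn about the tool's z in units of 6 degrees (1.0 is 6 degrees); "claw": the opening, from -1 (shut) to 1 (fully open). In form: [{"dx": .., "dy": .., "dz": .., "spin": .., "claw": ..}, ...]. A call has 1 to 20 rows; each row shifts and turns the commanded pose from where the row before left it, along the tool's axes as they then stand; what a row does not reach is not made up. A row lasts 1/8 s, in which the tool goes at most 62.5 mm and 10.7 degrees, less where a joint would pass 70% of its speed; a pose out of reach is approached as far as the arm can. A call is refused whole if a number of a shift passes 62.5 or a number of a turn 1, either way. A call with a gripper value outside its range is refused whole. The fingers move at their own pace and stop on an object; the grip force is fixed at half the most. Time passes only in rows, so rows that do not move let the fingers close. It gives the time, the measured TCP pose, the force, the opening and the grip force at its end, in the units of the state.
- sense(): the state, without advancing time (a new reading comes with each control period).
- viewer.snapshot(name): name is "side" or "top" or "wrist"; returns a dict with "pixels" (480x640x3 uint8, blue, green, red), "intrinsics" (3x3 intrinsics, pixels), "k1" (the pictures are not rectified: a ray, as slopes to the right and down, at radius r is drawn at 1 + k1 r^2 times it, then the intrinsics apply), "R" (3x3) and "t" (3): a world point X has camera coordinates R X + t. Camera axes: x right, y down, z forward; pixel columns grow to the right and rows downward; lengths in mm; the calibration is good to about 2 mm. A picture is of the moment at which its call begins. There is no depth.
- robot.sign_off(): hands the job in; it is judged then, once.
Trained networks look in a picture, given as the dict that the camera call returned (one of the last four; its "shot" number tells which), for a name from the list of things; names that differ only in an ending like _2 or _b are one class to them, and where a whole thing is asked for, a point or a joint stands for the part that bears it (a point fixed in the world has none). Each returns a list of dicts, best first, with "p" (0 to 1); they miss things now and then, are a little off and sometimes report something else, mostly with a low value. They report only what shows in the picture. A call takes as long as a camera call.
- spotter.find_in(picture, name): "box" ([left, top, right, bottom] in pixels, round what is visible of it).
- spotter.mark_of(picture, name): "centre" ([column, row] in pixels: a listed point, or the origin of a listed thing).
The state is a dict: "time": time; "joint_positions": joint angles; "qd": joint speeds; "joint_efforts": joint torques, N m; "eef_pos": TCP position; "tool_rot": TCP orientation; "contact_force": force on the tool from outside, world axes, zero at the start; "ft_torque": the same for the moment, N m; "width": finger opening in mm; "finger_force": force on a finger pad.
Only numpy, scipy, OpenCV 4.12 (cv2) and the standard library are available. Lean on these libraries where they do the work, as an engineer would, in place of code of your own. Each camera call takes 0.05 s, during which the arm holds its last target. There are 200 camera calls.

## Working session

There is one attempt and no reset: what is moved stays moved. The work goes in short steps, Python scripts to look and compute and a shell command to move; the robot and the scene stay as the last step left them, time stands still between calls to the robot, and variables do not carry over. Pictures are saved under pics/ and viewed, at most 10 in all, crops included, and the job is handed in when it is done.

```bash
mkdir -p pics; cat > h.py <<'E'
import numpy as np, cv2
from cell import sense, viewer, robot, spotter
from scipy.spatial.transform import Rotation as Rn
def und(p,uv):
    K=np.array(p["intrinsics"]);d=np.linalg.inv(K)@[uv[0],uv[1],1];x=d[:2].copy()
    for _ in range(20): x=d[:2]/(1+p["k1"]*(x@x))
    return np.array([x[0],x[1],1])
def ray(p,uv):
    R=np.array(p["R"]);t=np.array(p["t"]);return -R.T@t, R.T@und(p,uv)
def atz(p,uv,z):
    c,d=ray(p,uv);return c+d*(z-c[2])/d[2]
def proj(p,X):
    c=np.array(p["R"])@np.array(X,float)+np.array(p["t"]);s=c[:2]/c[2];s=s*(1+p["k1"]*(s@s))
    return (np.array(p["intrinsics"])@[s[0],s[1],1])[:2]
def q():
    s=sense();w,x,y,z=s["tool_rot"];return Rn.from_quat([x,y,z,w]).as_matrix()
E
python3 - <<'E'
from h import *
np.set_printoptions(precision=1,suppress=True)
s=sense();print(s["eef_pos"],s["width"],s["contact_force"]);print(q())
Z=dict(gear_mid=22.5,gear_top=45,shaft_tip=116,seat=66,gearbox=0,mug_rim=95,screw_jar_mid=37.5,screwdriver_grip=15)
ims=[]
for c in("side","top"):
    p=viewer.snapshot(c);ims.append(p["pixels"]);cv2.imwrite(f"pics/{c}0.png",p["pixels"]);print(c,ray(p,(320,240)))
    for n,z in Z.items():
        for m in spotter.mark_of(p,n)[:2]:print(n,round(m["p"],2),m["centre"],atz(p,m["centre"],z))
E
```

```text
[ 277.5 -586.7  229.8] 85.70512044533123 [ 0.2  0.3 -0.6]
[[ 0.9  0.4 -0. ]
 [ 0.4 -0.9  0. ]
 [-0.  -0.  -1. ]]
side (array([ 520.3, -563.4,  748.4]), array([ 0.1,  0.7, -0.7]))
gear_mid 0.89 [237.8, 208.7] [494.4 174.8  22.5]
gear_top 0.62 [248.3, 396.7] [ 492.2 -204.9   45. ]
gear_top 0.58 [237.7, 203.6] [495.7 164.7  45. ]
shaft_tip 0.8 [247.0, 400.0] [ 493.3 -245.1  116. ]
seat 0.66 [251.4, 419.3] [ 495.1 -246.5   66. ]
gearbox 0.81 [252.6, 439.0] [ 492.5 -243.6    0. ]
mug_rim 0.87 [371.0, 220.3] [707.2  48.4  95. ]
screwdriver_grip 0.73 [235.0, 293.5] [480.5  -9.4  15. ]
top (array([ 450.4,    3.2, 1014.1]), array([ 0.2,  0. , -1. ]))
gear_mid 0.86 [225.0, 307.0] [494.8 172.4  22.5]
gear_mid 0.23 [322.6, 316.7] [482.5  -4.5  22.5]
gear_top 0.73 [223.3, 305.2] [496.9 171.7  45. ]
shaft_tip 0.61 [471.8, 310.6] [ 495.7 -248.5  116. ]
seat 0.76 [460.0, 314.4] [ 491.2 -241.8   66. ]
gearbox 0.85 [452.4, 313.2] [ 495.9 -244.7    0. ]
mug_rim 0.95 [297.8, 188.6] [699.1  44.9  95. ]
screw_jar_mid 0.77 [370.8, 202.7] [691.9 -87.1  37.5]
screw_jar_mid 0.41 [454.9, 315.6] [ 490.  -240.    37.5]
screwdriver_grip 0.74 [325.3, 315.1] [485.8  -9.3  15. ]
```

View pics/top0.png

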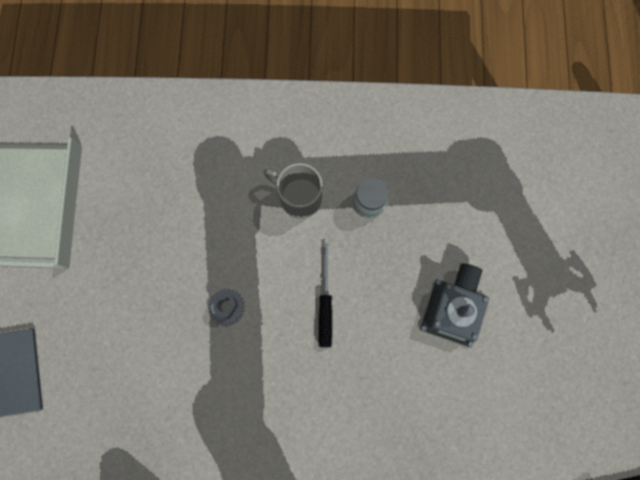

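View pics/side0.png

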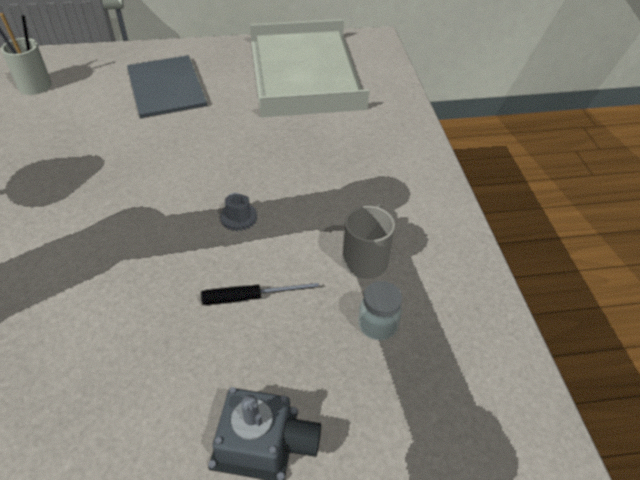

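The top view shows the gear at about (225,307), the drive unit at (460,312) with its motor up and to the right, and the mug, jar and screwdriver between or beyond them. I'll go above the drive unit first to see the key.

```bash
cat >> h.py <<'E'
def to(X,R=None,P=None):
    s=sense();R=q() if R is None else R
    d=R.T@(np.array(X,float)-(np.array(s["eef_pos"]) if P is None else P));return np.round(d,1)
def yaw(): R=q();return np.degrees(np.arctan2(R[1,0],R[0,0]))
E
python3 - <<'E'
from h import *
np.set_printoptions(precision=2,suppress=True)
print(yaw(),sense()["joint_positions"]);print(q());print(to([440,-246,300]))
p=viewer.snapshot("wrist");c,d=ray(p,(320,240));R=q();print("cam in tool",R.T@(c-sense()["eef_pos"]),"view dir tool",R.T@d, "img right tool",R.T@np.array(p["R"])[0],np.array(p["intrinsics"]))
E
```

```text
25.314540044998463 [ 1.03  0.38  0.04  1.6  -0.02  1.16 -0.05]
[[ 0.9   0.43  0.  ]
 [ 0.43 -0.9   0.  ]
 [ 0.   -0.   -1.  ]]
[ 292.6 -239.5  -68.7]
cam in tool [  74.29   -0.96 -142.04] view dir tool [-0.28  0.02  0.96] img right tool [-0.  1.  0.] [[431.71   0.   312.17]
 [  0.   431.71 246.51]
 [  0.     0.     1.  ]]
```

```bash
python3 -m crank '[{"dx":33,"dy":-22,"dz":-3},{"dx":33,"dy":-22,"dz":-3},{"dx":33,"dy":-22,"dz":-3},{"dx":33,"dy":-22,"dz":-3},{"dx":33,"dy":-22,"dz":-3},{"dx":33,"dy":-22,"dz":-3},{"dx":33,"dy":-22,"dz":-3},{"dx":33,"dy":-22,"dz":-3},{"dx":33,"dy":-22,"dz":-3},{"dx":33,"dy":-22,"dz":-3},{"dx":0}]'
python3 - <<'E'
from h import *
np.set_printoptions(precision=1,suppress=True)
p=viewer.snapshot("wrist");cv2.imwrite("pics/w1.png",p["pixels"]);print(sense()["eef_pos"],yaw())
for n,z in dict(shaft_tip=116,seat=66,gearbox=0).items():
    for m in spotter.mark_of(p,n)[:2]:print(n,round(m["p"],2),m["centre"],atz(p,m["centre"],z))
E
```

```text
[ 277.9 -587.6  231.3] 25.311519567545854invalid input at $[0]: expected keys dx, dy, dz, spin, claw
```

View pics/w1.png

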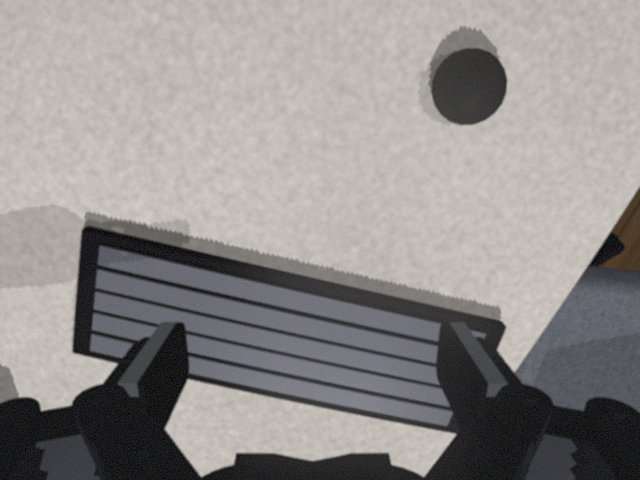

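Rows need every key, so the arm has not moved; the picture only shows the desk below the start pose, with the fingers at (160,350) and (470,350). I'll send the move again.

```bash
python3 -m crank '[{"dx":33,"dy":-22,"dz":-3,"spin":0,"claw":1},{"dx":33,"dy":-22,"dz":-3,"spin":0,"claw":1},{"dx":33,"dy":-22,"dz":-3,"spin":0,"claw":1},{"dx":33,"dy":-22,"dz":-3,"spin":0,"claw":1},{"dx":33,"dy":-22,"dz":-3,"spin":0,"claw":1},{"dx":33,"dy":-22,"dz":-3,"spin":0,"claw":1},{"dx":33,"dy":-22,"dz":-3,"spin":0,"claw":1},{"dx":33,"dy":-22,"dz":-3,"spin":0,"claw":1},{"dx":33,"dy":-22,"dz":-3,"spin":0,"claw":1},{"dx":33,"dy":-22,"dz":-3,"spin":0,"claw":1},{"dx":0,"dy":0,"dz":0,"spin":0,"claw":1}]'
python3 - <<'E'
from h import *
np.set_printoptions(precision=1,suppress=True)
p=viewer.snapshot("wrist");cv2.imwrite("pics/w2.png",p["pixels"]);print(sense()["eef_pos"],yaw())
for n,z in dict(shaft_tip=116,seat=66,gearbox=0).items():
    for m in spotter.mark_of(p,n)[:2]:print(n,round(m["p"],2),m["centre"],atz(p,m["centre"],z))
E
```

```text
time: 2.52
eef_pos: [484.8, -243.1, 261.9]
tool_rot: [-0.0, 0.975, 0.223, 0.001]
contact_force: [0.1, -0.2, 0.3]
width: 85.5
finger_force: 0.0
[ 483.2 -245.9  261.6] 25.56371646800111
shaft_tip 0.68 [325.1, 211.9] [ 497.5 -245.4  116. ]
seat 0.84 [320.3, 199.8] [ 495.4 -243.8   66. ]
gearbox 0.91 [318.6, 186.6] [ 495.2 -243.4    0. ]
```

View pics/w2.png

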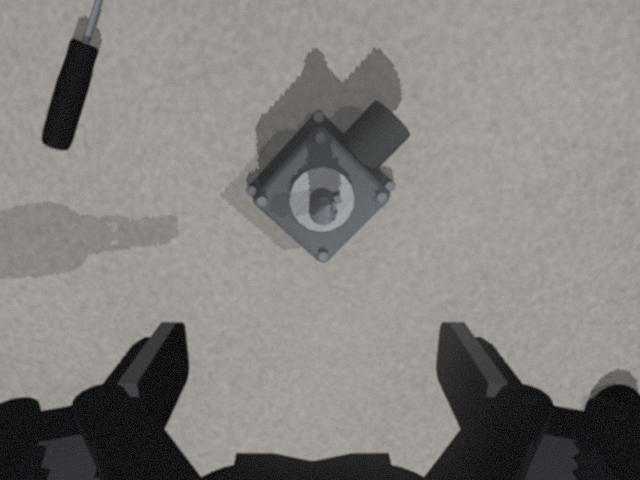

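The drive unit is centred near (321,200), the motor runs to the upper right, and the key seems to be on the right of the shaft. I'll map this to a plan view at key-top height.

```bash
cat >> h.py <<'E'
def plan(p,cx,cy,z,half=45,n=560):
    # image up = +x world, left = +y world
    m=np.zeros((n,n,2),np.float32)
    for i in range(n):
        for j in range(n): m[i,j]=proj(p,[cx+half-2*half*i/n,cy+half-2*half*j/n,z])
    o=cv2.remap(p["pixels"],m,None,cv2.INTER_CUBIC)
    return cv2.normalize(o,None,0,255,cv2.NORM_MINMAX)
E
python3 - <<'E'
from h import *
p=viewer.snapshot("wrist")
cv2.imwrite("pics/w3.png",plan(p,496,-245,86,35))
print(proj(p,[496,-245,116]),proj(p,[496,-245,66]))
E
```

```text
[317.36123416 204.46343887] [316.64930619 191.60762487]
```

View pics/w3.png

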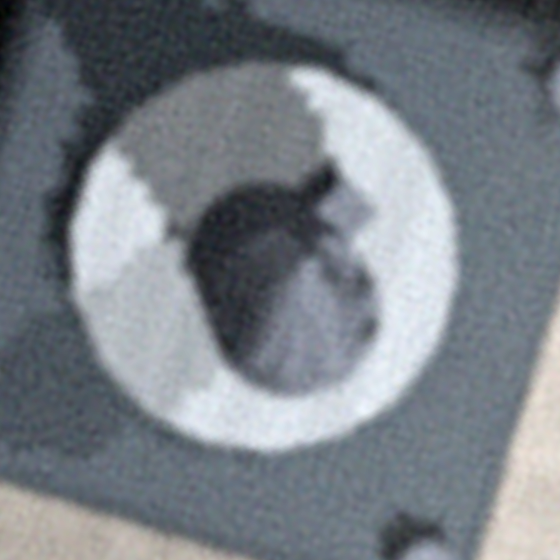

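The plan view (8 px/mm) has the shaft axis at the centre and the key top at about (345,210). So the key points about -42° in world, and the shaft is at about (496,-245). Now to the gear.

```bash
python3 -m crank '[{"dx":15,"dy":-31,"dz":0,"spin":0,"claw":1},{"dx":15,"dy":-31,"dz":3,"spin":0,"claw":1},{"dx":15,"dy":-31,"dz":3,"spin":0,"claw":1},{"dx":15,"dy":-31,"dz":3,"spin":0,"claw":1},{"dx":15,"dy":-31,"dz":3,"spin":0,"claw":1},{"dx":15,"dy":-31,"dz":3,"spin":0,"claw":1},{"dx":15,"dy":-31,"dz":5,"spin":0,"claw":1},{"dx":15,"dy":-31,"dz":5,"spin":0,"claw":1},{"dx":15,"dy":-31,"dz":5,"spin":0,"claw":1},{"dx":15,"dy":-31,"dz":10,"spin":0,"claw":1},{"dx":15,"dy":-31,"dz":10,"spin":0,"claw":1},{"dx":15,"dy":-31,"dz":10,"spin":0,"claw":1},{"dx":0,"dy":0,"dz":0,"spin":0,"claw":1},{"dx":0,"dy":0,"dz":0,"spin":0,"claw":1}]'
python3 - <<'E'
from h import *
np.set_printoptions(precision=1,suppress=True)
p=viewer.snapshot("wrist");print(sense()["eef_pos"],yaw())
for n,z in dict(gear_mid=22.5,gear_top=45).items():
    for m in spotter.mark_of(p,n)[:2]:
        X=atz(p,m["centre"],z);print(n,round(m["p"],2),m["centre"],X)
cv2.imwrite("pics/w4.png",plan(p,495,172,45,35))
E
```

```text
time: 4.53
eef_pos: [486.3, 163.9, 201.1]
tool_rot: [0.0, 0.976, 0.218, -0.0]
contact_force: [0.1, -0.5, -0.4]
width: 85.4
finger_force: 0.0
[486.5 163.5 201.3] 25.13028615118451
gear_mid 0.67 [304.1, 198.5] [495.  175.8  22.5]
gear_top 0.58 [305.6, 203.5] [496.3 174.8  45. ]
```

View pics/w4.png

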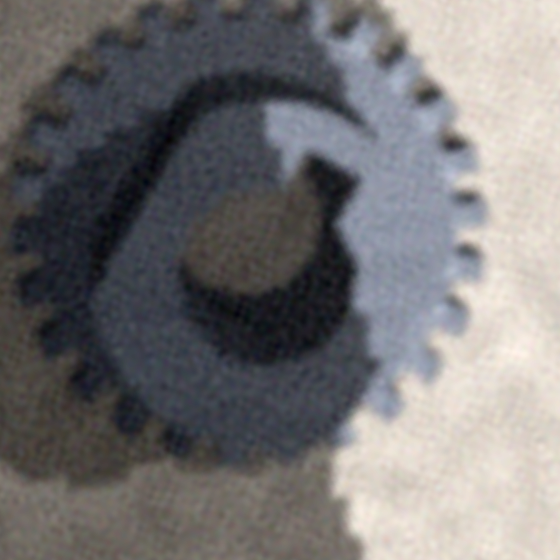

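In the plan view the gear's bore centre is at about (270,273), so its axis is near (496,173.5). The keyway is at (335,172) and the flats agree, giving a gear yaw of about -30°. I'll turn the tool by -55° while lowering it.

```bash
python3 -m crank '[{"dx":0,"dy":0,"dz":10,"spin":1,"claw":1},{"dx":0,"dy":0,"dz":10,"spin":1,"claw":1},{"dx":0,"dy":0,"dz":10,"spin":1,"claw":1},{"dx":0,"dy":0,"dz":10,"spin":1,"claw":1},{"dx":0,"dy":0,"dz":10,"spin":1,"claw":1},{"dx":0,"dy":0,"dz":10,"spin":1,"claw":1},{"dx":0,"dy":0,"dz":10,"spin":1,"claw":1},{"dx":0,"dy":0,"dz":10,"spin":1,"claw":1},{"dx":0,"dy":0,"dz":10,"spin":1,"claw":1},{"dx":0,"dy":0,"dz":10,"spin":0.2,"claw":1},{"dx":0,"dy":0,"dz":0,"spin":0,"claw":1},{"dx":0,"dy":0,"dz":0,"spin":0,"claw":1}]'
python3 - <<'E'
from h import *
np.set_printoptions(precision=1,suppress=True)
p=viewer.snapshot("wrist");print(sense()["eef_pos"],yaw())
for n,z in dict(gear_mid=22.5,gear_top=45).items():
    for m in spotter.mark_of(p,n)[:2]:
        X=atz(p,m["centre"],z);print(n,round(m["p"],2),m["centre"],X)
print(to([496,173.7,16]),np.array(sense()["joint_positions"]))
cv2.imwrite("pics/w5.png",plan(p,496,173.5,45,35))
E
```

```text
time: 6.18
eef_pos: [486.2, 165.5, 101.6]
tool_rot: [-0.0, 0.966, -0.258, 0.0]
contact_force: [-0.0, 0.2, -0.1]
width: 85.4
finger_force: 0.0
[486.3 165.7 101.7] -29.86723394219701
gear_mid 0.94 [293.9, 250.3] [494.  172.2  22.5]
gear_top 0.61 [288.0, 259.6] [497.  172.6  45. ]
[  4.5 -11.6  85.8] [-0.1  0.3 -0.4  2.   0.2  0.8 -2.6]
```

View pics/w5.png

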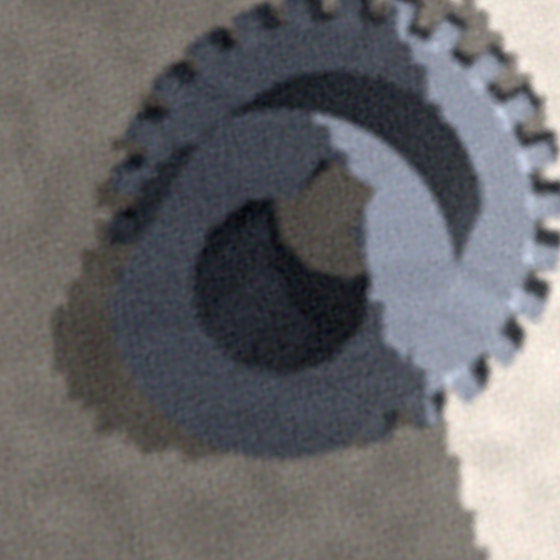

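The bore centre is at about (285,285), so the axis is near (495.5,173), and the keyway yaw is about -30°, which matches the tool. I'll descend and grasp.

```bash
python3 -m crank '[{"dx":2.2,"dy":-5.4,"dz":0,"spin":0,"claw":1},{"dx":2.2,"dy":-5.4,"dz":0,"spin":0,"claw":1},{"dx":0,"dy":0,"dz":17,"spin":0,"claw":1},{"dx":0,"dy":0,"dz":17,"spin":0,"claw":1},{"dx":0,"dy":0,"dz":17,"spin":0,"claw":1},{"dx":0,"dy":0,"dz":17,"spin":0,"claw":1},{"dx":0,"dy":0,"dz":12,"spin":0,"claw":1},{"dx":0,"dy":0,"dz":5,"spin":0,"claw":1},{"dx":0,"dy":0,"dz":0,"spin":0,"claw":1},{"dx":0,"dy":0,"dz":0,"spin":0,"claw":-1},{"dx":0,"dy":0,"dz":0,"spin":0,"claw":-1},{"dx":0,"dy":0,"dz":0,"spin":0,"claw":-1},{"dx":0,"dy":0,"dz":0,"spin":0,"claw":-1},{"dx":0,"dy":0,"dz":0,"spin":0,"claw":-1},{"dx":0,"dy":0,"dz":0,"spin":0,"claw":-1}]'; python3 -c "
from h import *
print(sense()['contact_force'],sense()['ft_torque'],yaw())"
```

```text
time: 8.2
eef_pos: [495.9, 173.2, 17.1]
tool_rot: [-0.001, 0.966, -0.258, 0.001]
contact_force: [-1.1, 0.3, 6.6]
width: 35.0
finger_force: 61.9
[-1.100737    0.28776096  6.59567307] [0.05793474 0.01904116 0.00573775] -29.888702796347733
```

Grasped with a width of 35 mm, as expected for the flats. I'll lift, carry to above the shaft, then turn 12°.

```bash
python3 -m crank '[{"dx":0,"dy":0,"dz":-10,"spin":0,"claw":-1},{"dx":0,"dy":0,"dz":-30,"spin":0,"claw":-1},{"dx":0,"dy":0,"dz":-40,"spin":0,"claw":-1},{"dx":0,"dy":0,"dz":-40,"spin":0,"claw":-1},{"dx":0,"dy":0,"dz":-30,"spin":0,"claw":-1},{"dx":8,"dy":15,"dz":0,"spin":0,"claw":-1},{"dx":16,"dy":27.5,"dz":0,"spin":0,"claw":-1},{"dx":19,"dy":33,"dz":0,"spin":0,"claw":-1},{"dx":19,"dy":33,"dz":0,"spin":0,"claw":-1},{"dx":19,"dy":33,"dz":0,"spin":0,"claw":-1},{"dx":19,"dy":33,"dz":0,"spin":0,"claw":-1},{"dx":19,"dy":33,"dz":0,"spin":0,"claw":-1},{"dx":19,"dy":33,"dz":0,"spin":0,"claw":-1},{"dx":19,"dy":33,"dz":0,"spin":0,"claw":-1},{"dx":19,"dy":33,"dz":0,"spin":0,"claw":-1},{"dx":19,"dy":33,"dz":0,"spin":0,"claw":-1},{"dx":13,"dy":23,"dz":0,"spin":1,"claw":-1},{"dx":0,"dy":0,"dz":0,"spin":1,"claw":-1},{"dx":0,"dy":0,"dz":0,"spin":0,"claw":-1},{"dx":0,"dy":0,"dz":0,"spin":0,"claw":-1}]'
python3 - <<'E'
from h import *
np.set_printoptions(precision=1,suppress=True)
p=viewer.snapshot("wrist");s=sense();print(s["eef_pos"],yaw(),s["joint_positions"],s["contact_force"])
R=q();P=np.array(s["eef_pos"]);print("R z",R[:,2])
for n in("gear_top","gear_mid","shaft_tip","seat","gearbox"):
    for m in spotter.mark_of(p,n)[:2]:
        z={"gear_top":P[2]+28,"gear_mid":P[2]+5.4,"shaft_tip":116,"seat":66,"gearbox":0}[n];print(n,round(m["p"],2),m["centre"],atz(p,m["centre"],z))
cv2.imwrite("pics/w6.png",p["pixels"])
cv2.imwrite("pics/w6p.png",plan(p,P[0],P[1],P[2]+28,35))
E
```

```text
time: 10.7
eef_pos: [493.1, -244.6, 164.6]
tool_rot: [-0.0, 0.934, -0.357, -0.002]
contact_force: [0.1, -0.4, -4.2]
width: 35.1
finger_force: 60.7
[ 493.6 -244.5  165.1] -41.775475305225456 [ 0.5  0.3 -0.1  1.9  0.   1.  -1.9] [-0.1 -0.4 -3.1]
R z [-0.  0. -1.]
gear_top 0.83 [313.6, 368.6] [ 492.7 -245.4  193.1]
gear_mid 0.64 [313.8, 332.0] [ 492.7 -245.6  170.5]
gearbox 0.71 [313.2, 213.1] [ 495.2 -248.3    0. ]
```

View pics/w6.png

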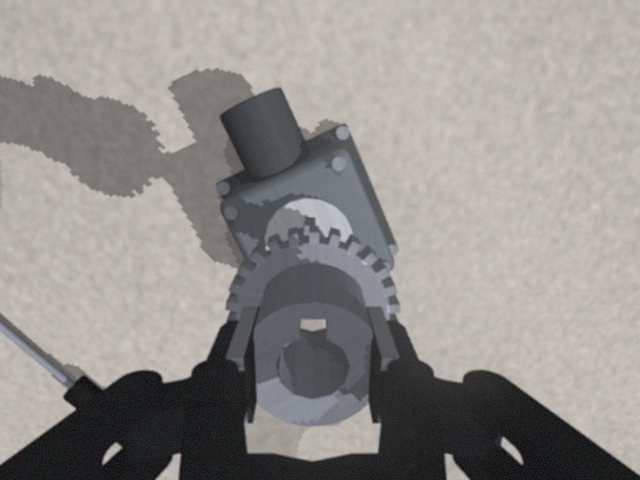

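The gear is held upright, with its bore at (313,365) and its keyway at (313,325) facing the key, which is visible at (308,222) on the seat at (310,235). I'll compare the predicted seat and key against the picture.

```bash
python3 - <<'E'
from h import *
np.set_printoptions(precision=1,suppress=True)
p=viewer.snapshot("wrist");im=p["pixels"].copy();s=sense();P=np.array(s["eef_pos"]);print(P)
a=np.radians(np.arange(0,361,5))
def circ(c,r,z,col):
    pts=np.array([proj(p,[c[0]+r*np.cos(t),c[1]+r*np.sin(t),z]) for t in a])
    cv2.polylines(im,[np.int32(pts*8)],True,col,1,cv2.LINE_AA,3)
C=(496,-245);circ(C,26,66,(0,0,255))
k=np.radians(-42);u=np.array([np.cos(k),np.sin(k)]);v=np.array([-u[1],u[0]])
pts=np.array([proj(p,[*(np.array(C)+u*i+v*j),86]) for i,j in((10,3),(15,3),(15,-3),(10,-3))])
cv2.polylines(im,[np.int32(pts*8)],True,(0,255,0),1,cv2.LINE_AA,3)
circ(P[:2],11,P[2]+28,(255,0,0));circ(P[:2],22,P[2]+28,(255,0,255))
cv2.imwrite("pics/w7.png",cv2.resize(im[180:430,200:430],None,fx=2.4,fy=2.4,interpolation=cv2.INTER_CUBIC))
E
```

```text
[ 494.8 -244.9  166.4]
```

View pics/w7.png

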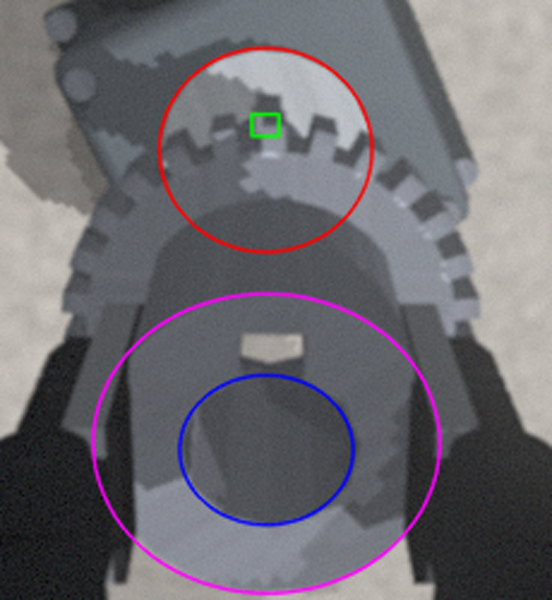

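The predicted seat circle, key and bore all match the picture. I'll shift about 1.5 mm and lower to just above and over the tip.

```bash
python3 -m crank '[{"dx":1.1,"dy":-1.0,"dz":8,"spin":0,"claw":-1},{"dx":0,"dy":0,"dz":10,"spin":0,"claw":-1},{"dx":0,"dy":0,"dz":8,"spin":0,"claw":-1},{"dx":0,"dy":0,"dz":3,"spin":0,"claw":-1},{"dx":0,"dy":0,"dz":3,"spin":0,"claw":-1},{"dx":0,"dy":0,"dz":2,"spin":0,"claw":-1},{"dx":0,"dy":0,"dz":0,"spin":0,"claw":-1}]'; python3 -m crank '[{"dx":0,"dy":0,"dz":2,"spin":0,"claw":-1},{"dx":0,"dy":0,"dz":2,"spin":0,"claw":-1},{"dx":0,"dy":0,"dz":0,"spin":0,"claw":-1}]'
```

```text
time: 11.92
eef_pos: [496.2, -245.1, 132.3]
tool_rot: [-0.0, 0.934, -0.357, 0.0]
contact_force: [-0.5, -0.5, -2.8]
width: 34.9
finger_force: 60.7
time: 12.3
eef_pos: [496.0, -245.0, 128.1]
tool_rot: [-0.0, 0.934, -0.357, -0.0]
contact_force: [-0.6, 0.1, -2.6]
width: 34.8
finger_force: 60.7
```

```bash
python3 -m crank '[{"dx":0,"dy":0,"dz":2,"spin":0,"claw":-1},{"dx":0,"dy":0,"dz":2,"spin":0,"claw":-1},{"dx":0,"dy":0,"dz":2,"spin":0,"claw":-1},{"dx":0,"dy":0,"dz":0,"spin":0,"claw":-1}]'; python3 -m crank '[{"dx":0,"dy":0,"dz":2,"spin":0,"claw":-1},{"dx":0,"dy":0,"dz":2,"spin":0,"claw":-1},{"dx":0,"dy":0,"dz":2,"spin":0,"claw":-1},{"dx":0,"dy":0,"dz":0,"spin":0,"claw":-1}]'
```

```text
time: 12.8
eef_pos: [496.0, -245.0, 122.0]
tool_rot: [-0.0, 0.934, -0.357, -0.0]
contact_force: [0.1, -0.1, -4.4]
width: 35.0
finger_force: 60.7
time: 13.3
eef_pos: [496.0, -245.0, 116.0]
tool_rot: [-0.0, 0.934, -0.357, -0.0]
contact_force: [-0.6, -0.1, -3.5]
width: 35.3
finger_force: 60.7
```

```bash
python3 -m crank '[{"dx":0,"dy":0,"dz":3,"spin":0,"claw":-1},{"dx":0,"dy":0,"dz":3,"spin":0,"claw":-1},{"dx":0,"dy":0,"dz":3,"spin":0,"claw":-1},{"dx":0,"dy":0,"dz":1.5,"spin":0,"claw":-1},{"dx":0,"dy":0,"dz":0,"spin":0,"claw":-1}]'; python3 -m crank '[{"dx":0,"dy":0,"dz":1,"spin":0,"claw":-1},{"dx":0,"dy":0,"dz":1,"spin":0,"claw":-1},{"dx":0,"dy":0,"dz":1,"spin":0,"claw":-1},{"dx":0,"dy":0,"dz":0,"spin":0,"claw":-1}]'
```

```text
time: 13.92
eef_pos: [496.1, -245.0, 105.5]
tool_rot: [-0.0, 0.934, -0.357, -0.0]
contact_force: [-0.2, 0.3, -3.3]
width: 34.7
finger_force: 60.7
time: 14.42
eef_pos: [496.1, -245.1, 102.7]
tool_rot: [-0.0, 0.934, -0.357, -0.0]
contact_force: [0.3, -0.1, -3.2]
width: 34.9
finger_force: 60.7
```

```bash
python3 -m crank '[{"dx":0,"dy":0,"dz":1,"spin":0,"claw":-1},{"dx":0,"dy":0,"dz":0.5,"spin":0,"claw":-1},{"dx":0,"dy":0,"dz":0,"spin":0,"claw":-1}]'; python3 -m crank '[{"dx":0,"dy":0,"dz":1,"spin":0,"claw":-1},{"dx":0,"dy":0,"dz":0,"spin":0,"claw":-1}]'
```

```text
time: 14.8
eef_pos: [496.2, -245.1, 101.2]
tool_rot: [-0.0, 0.934, -0.357, -0.0]
contact_force: [0.4, -0.7, -3.6]
width: 35.0
finger_force: 60.7
time: 15.05
eef_pos: [496.1, -245.1, 100.2]
tool_rot: [-0.0, 0.934, -0.357, -0.0]
contact_force: [-0.3, -0.8, -2.7]
width: 35.2
finger_force: 60.7
```

There is no contact at key height, so the keyway appears to be over the key. I'll continue gently.

```bash
python3 -m crank '[{"dx":0,"dy":0,"dz":1,"spin":0,"claw":-1},{"dx":0,"dy":0,"dz":1,"spin":0,"claw":-1},{"dx":0,"dy":0,"dz":1,"spin":0,"claw":-1},{"dx":0,"dy":0,"dz":0,"spin":0,"claw":-1}]'; python3 -m crank '[{"dx":0,"dy":0,"dz":1.5,"spin":0,"claw":-1},{"dx":0,"dy":0,"dz":1.5,"spin":0,"claw":-1},{"dx":0,"dy":0,"dz":1.5,"spin":0,"claw":-1},{"dx":0,"dy":0,"dz":0,"spin":0,"claw":-1}]'
```

```text
time: 15.55
eef_pos: [496.1, -245.0, 97.1]
tool_rot: [-0.0, 0.934, -0.357, -0.0]
contact_force: [0.8, -0.3, -3.4]
width: 35.0
finger_force: 60.7
time: 16.05
eef_pos: [496.1, -245.0, 92.6]
tool_rot: [-0.0, 0.934, -0.357, -0.0]
contact_force: [-1.1, 0.6, -3.7]
width: 35.0
finger_force: 60.7
```

Ten millimetres past the key top with no side load. Seating is expected at TCP z of about 83.

```bash
python3 -m crank '[{"dx":0,"dy":0,"dz":1.5,"spin":0,"claw":-1},{"dx":0,"dy":0,"dz":1.5,"spin":0,"claw":-1},{"dx":0,"dy":0,"dz":1.5,"spin":0,"claw":-1},{"dx":0,"dy":0,"dz":1.5,"spin":0,"claw":-1},{"dx":0,"dy":0,"dz":1,"spin":0,"claw":-1},{"dx":0,"dy":0,"dz":0,"spin":0,"claw":-1}]'; for i in 1 2; do python3 -m crank '[{"dx":0,"dy":0,"dz":0.7,"spin":0,"claw":-1},{"dx":0,"dy":0,"dz":0.7,"spin":0,"claw":-1},{"dx":0,"dy":0,"dz":0,"spin":0,"claw":-1}]'; done
```

```text
time: 16.8
eef_pos: [496.2, -245.1, 85.7]
tool_rot: [-0.0, 0.934, -0.357, -0.0]
contact_force: [-0.1, -0.1, -2.3]
width: 35.1
finger_force: 60.7
time: 17.18
eef_pos: [496.2, -245.1, 84.3]
tool_rot: [-0.0, 0.934, -0.357, -0.0]
contact_force: [0.5, -0.8, -3.7]
width: 35.1
finger_force: 60.7
time: 17.55
eef_pos: [496.3, -245.1, 83.2]
tool_rot: [-0.0, 0.934, -0.357, 0.0]
contact_force: [-1.3, -0.7, -1.6]
width: 35.0
finger_force: 60.9
```

```bash
python3 -m crank '[{"dx":0,"dy":0,"dz":0.5,"spin":0,"claw":-1},{"dx":0,"dy":0,"dz":0,"spin":0,"claw":-1}]'; python3 -m crank '[{"dx":0,"dy":0,"dz":0.5,"spin":0,"claw":-1},{"dx":0,"dy":0,"dz":0,"spin":0,"claw":-1}]'
```

```text
time: 17.8
eef_pos: [496.3, -245.1, 83.1]
tool_rot: [0.0, 0.934, -0.357, -0.0]
contact_force: [-2.6, 1.6, 3.5]
width: 35.1
finger_force: 61.6
time: 18.05
eef_pos: [496.3, -245.1, 83.1]
tool_rot: [0.0, 0.934, -0.357, -0.0]
contact_force: [-4.8, 1.9, 6.1]
width: 34.9
finger_force: 62.2
```

The gear stopped at z = 83.1, exactly the seated height, with a light 6 to 9 N press. I'll release, retreat straight up and check.

```bash
python3 -m crank '[{"dx":0,"dy":0,"dz":-0.5,"spin":0,"claw":-1},{"dx":0,"dy":0,"dz":0,"spin":0,"claw":1},{"dx":0,"dy":0,"dz":0,"spin":0,"claw":1},{"dx":0,"dy":0,"dz":0,"spin":0,"claw":1},{"dx":0,"dy":0,"dz":0,"spin":0,"claw":1},{"dx":0,"dy":0,"dz":0,"spin":0,"claw":1},{"dx":0,"dy":0,"dz":0,"spin":0,"claw":1},{"dx":0,"dy":0,"dz":-5,"spin":0,"claw":1},{"dx":0,"dy":0,"dz":-20,"spin":0,"claw":1},{"dx":0,"dy":0,"dz":-30,"spin":0,"claw":1},{"dx":0,"dy":0,"dz":-40,"spin":0,"claw":1},{"dx":0,"dy":0,"dz":-40,"spin":0,"claw":1},{"dx":0,"dy":0,"dz":-20,"spin":0,"claw":1},{"dx":0,"dy":0,"dz":0,"spin":0,"claw":1},{"dx":0,"dy":0,"dz":0,"spin":0,"claw":1}]'
python3 - <<'E'
from h import *
p=viewer.snapshot("wrist");im=p["pixels"].copy()
a=np.radians(np.arange(0,361,5))
for r,z,col in((26,66,(0,0,255)),(33.5,76,(0,255,0)),(22,111,(255,0,255)),(6,116,(255,0,0))):
    pts=np.array([proj(p,[496.2+r*np.cos(t),-245+r*np.sin(t),z]) for t in a]);cv2.polylines(im,[np.int32(pts*8)],True,col,1,cv2.LINE_AA,3)
u=proj(p,[496,-245,90]).astype(int);c=im[max(0,u[1]-100):u[1]+100,u[0]-110:u[0]+110]
cv2.imwrite("pics/w8.png",cv2.resize(c,None,fx=2.8,fy=2.8,interpolation=cv2.INTER_CUBIC))
E
```

```text
time: 19.92
eef_pos: [495.5, -244.8, 236.4]
tool_rot: [-0.0, 0.934, -0.357, -0.001]
contact_force: [-0.1, 0.3, -0.1]
width: 85.0
finger_force: 0.0
```

View pics/w8.png

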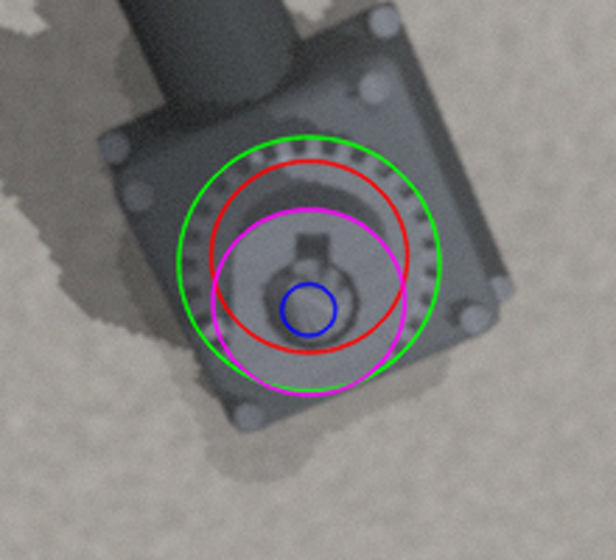

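The gear is centred at about (310,305) with its outlines on the predicted seated height, and the shaft tip stands above its top face. The gripper is clear, so I'm handing in.

```bash
python3 -c "
from cell import robot
print(robot.sign_off())"
```

```text
the job is handed in; nothing more can be done
None
```

The gear is on the shaft, upright, with its keyway over the key and fully home on the seat; I let go and handed the job in at about 20 s, with only light forces felt (about 10 N press at the seat) and the mug, jar and screwdriver left alone.

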